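# Set a centrifuge tube in the sloping rest

## Robot

A 6-joint arm with a two-finger parallel gripper is mounted at the origin on a cart in front of the work surface, level with it; the furniture and walls round the work are solid. World frame = base frame: x ahead of the robot, y to its left, z up, the work surface at z = 0. Lengths are in m, angles in rad, forces in N, time in s.
With the tool pointing down it reaches from about 0.25 to 0.85 m from the base axis. Payload 12.5 kg.
Tool frame: the origin (TCP) lies midway between the tips of the shut fingers; the grasp point (between the pads) lies 19 mm behind it; z points along the fingers, y is the direction in which the jaws open and shut (so a half turn about z gives the same grasp; the last joint's range is limited). The gripper opens to 93 mm and grips with 3 to 60 N. Pads are 15 mm wide; open, the fingers measure 128 mm over their backs; the gripper's body (75 mm by 188 mm) begins 65 mm behind the grasp point.
Start: joints at [1.019, 0.351, 1.652, -0, 1.139, -0.085], TCP at [0.247, 0.491, 0.193] pointing down, gripper open.
Joint ranges: [-2.75, 2.75], [-0.79, 2.1], [0.01, 2.65], [-1.57, 4.71], [0.07, 3.14], [-2.87, 2.87]. Speed limits (rad/s): [2.22, 2.22, 2.79, 3.14, 3.14, 3.14].

## Interface

Orientations are given as a unit quaternion [x, y, z, w].
In Python, from rig import r, optics gives the robot as it stands. The module is installed in compiled form; this text tells all that it offers.
- The arm moves only by the tool move_arm, never from a script. Its argument "series" is a list of rows, each a list of 7 numbers: the shift along the tool's x, y, z in units of 30 mm (1.0 is 30 mm), then the turn, a rotation vector about the tool's x, y, z in degrees, then the finger opening in mm, from 0 to 93. A call has 1 to 20 rows; each row shifts and turns the pose as measured when the row begins, along the tool's axes as they then stand; what a row does not reach is not made up. A row lasts 1/10 s, in which the tool goes at most 50 mm and 8.59 degrees, less where a joint would pass 70% of its speed; a pose out of reach is approached as far as the arm can. A call is refused whole if a number of a shift passes 1 or a number of a turn 8.59, either way. A call with a gripper value outside its range is refused whole. The fingers move at their own pace and stop on an object; the grip force is fixed at half the most. Time passes only in rows, so rows that do not move let the fingers close. It gives the time, the measured TCP pose, the force and the opening at its end, in the units of the state.
- r.read_state(): the state, without advancing time (a new reading comes with each control period).
- optics.snapshot(name): name is "scene" or "top" or "wrist"; returns a dict with "color" (400x640x3 uint8, red, green, blue), "fx", "fy", "cx", "cy" (pixels), "R" (3x3) and "t" (3): a world point X has camera coordinates R X + t. Camera axes: x right, y down, z forward; pixel columns grow to the right and rows downward; lengths in m; the calibration is good to about 2 mm. A picture is of the moment at which its call begins. There is no depth.
- r.sign_off(): hands the job in, once; it reports no verdict.
The state is a dict: "time": time; "joint_positions": joint angles; "joint_vel": joint speeds; "tau": joint torques, N m; "ee_pos": TCP position; "tool_rot": TCP orientation; "ft_force": force on the tool from outside, world axes, zero at the start; "torque": the same for the moment, N m; "width": finger opening in m.
Only numpy, scipy, OpenCV 4.12 (cv2) and the standard library are available. Lean on these libraries where they do the work, as an engineer would, in place of code of your own. Each camera call takes 0.05 s, during which the arm holds its last target. There are 200 camera calls.

## Task

Pick up the slim clear centrifuge tube that lies in a row with the two marker pens and lay it in the two V-forks of the sloping metal rest, cap end up the slope, centred on the forks with the cap just beyond the upper one, so that it can be taken again at that slant. Let go of it, and leave the pens where they lie.

Things in the scene. Friction and masses are not known exactly. Their poses are not given: they have to be found in the camera images.
- tube_mid (a point): middle (on the centre line, about 9 mm above the bench) of a loose slim clear tube, 122 mm long, lying beside the pens, 85 mm apart, in any order. Body 16 mm across; conical tip; screw cap 21 mm across, 48 to 61 mm from this point. y runs along the tube to the tip, -y to the cap (roughly to the robot's right at the start); z up at the start. Grip across the body here
- rest_seat (a point): fixed metal rest: plate 120x64x8 mm, two posts with 90-degree V-forks 8 mm thick, 52 mm clear between for fingers, on a line sloping 25 degrees. Point: mid-way between forks, 70 mm up, where the middle of a seated tube lies. x up the slope along that line (roughly away from the robot; cap this way), z square to it out of the V. Fork mouths 42 mm wide, 11 mm above the line; V bottom 11 mm below
- pen_a_mid (a point): middle of a loose marker pen, white barrel with red cap, 135 x 17 x 16 mm, lying on the bench; the point is 8 mm above the bench, y axis along the pen. A bystander
- pen_b_mid (a point): middle of a loose marker pen, white barrel with blue cap, 135 x 17 x 16 mm, lying on the bench; the point is 8 mm above the bench, y axis along the pen. A bystander
There are look-alikes about, which are no part of the job. What is shaped like the part that bears rest_seat but red or turquoise is not meant.

How it is judged:
By the outcome, as a careful person would: the job done as asked, in the order asked, and still so for the second after the job is handed in, with the robot touching nothing.
It also fails if it takes over 38 s, if anything falls off the work surface, if the arm or the gripper's body presses on something with over 40 N, if the wrist force passes 120 N, or if a joint passes its speed limit or range.

## Working session

There is one attempt and no reset: what is moved stays moved. The work goes in short steps, Python scripts to look and compute and a tool call to move; the robot and the scene stay as the last step left them, time stands still between calls to the robot, and variables do not carry over. Pictures are saved under pics/ and viewed, about 8 in all and at most 12, crops included, and the job is handed in when it is done.

Besides the shell and the picture viewer there is one more tool, called after "Call:" as name(argument=value, ...) on one line, values as JSON. move_arm: Moves the arm, as the interface text tells. Its arguments: {"type":"object","properties":{"series":{"type":"array","items":{"type":"array","items":{"type":"number"}}}},"required":["series"]}

```bash
mkdir -p pics; cat > h.py <<'E'
import numpy as np, cv2, pickle
from rig import r, optics
from scipy.spatial.transform import Rotation as Ro
def snap(n,f):
    s=optics.snapshot(n); cv2.imwrite(f'pics/{f}.png',s['color'][:,:,::-1]); pickle.dump(s,open(f'pics/{f}.pkl','wb')); return s
def ray(s,u,v):
    R=np.array(s['R']);t=np.array(s['t']); c=-R.T@t
    d=R.T@np.array([(u-s['cx'])/s['fx'],(v-s['cy'])/s['fy'],1]); return c,d
def atz(s,u,v,z):
    c,d=ray(s,u,v); return c+d*(z-c[2])/d[2]
def proj(s,X):
    p=np.array(s['R'])@X+np.array(s['t']); return s['fx']*p[0]/p[2]+s['cx'], s['fy']*p[1]/p[2]+s['cy']
def ld(f): return pickle.load(open(f'pics/{f}.pkl','rb'))
def tri(obs):
    A=np.zeros((3,3));b=np.zeros(3)
    for s,u,v in obs:
        c,d=ray(s,u,v);d=d/np.linalg.norm(d);P=np.eye(3)-np.outer(d,d);A+=P;b+=P@c
    return np.linalg.solve(A,b)
E
python3 - <<'E'
from h import *
a=snap('scene','sc0');b=snap('top','top0')
snap('wrist','wr0')
print(r.read_state())
for n in('sc0','top0','wr0'):
    s=ld(n); print(n,-np.array(s['R']).T@s['t'],s['fx'])
E
```

```text
{'time': 0.15, 'joint_positions': array([ 1.01940257e+00,  3.51081428e-01,  1.65224096e+00,  2.82083595e-05,
        1.13908366e+00, -8.45988972e-02]), 'joint_vel': array([-0.00110369, -0.00465417, -0.00053314, -0.00084518, -0.0005244 ,
        0.00035938]), 'tau': array([ 3.28913602e-04, -4.97465837e+01, -2.85344464e+01,  6.99226116e-02,
        2.45779473e-02, -5.01289412e-05]), 'ee_pos': array([0.24734543, 0.49094812, 0.19265584]), 'tool_rot': array([ 2.31289893e-01,  9.72884793e-01, -3.82303734e-04, -1.39325587e-04]), 'ft_force': array([ 0.2259923 ,  0.1805351 , -0.44606019]), 'torque': array([ 0.03374312,  0.03326841, -0.02015304]), 'width': 0.09254742761804122}
sc0 [-0.02680068 -0.04775903  0.71092081] 374.6746027429727
top0 [0.33528031 0.33768048 0.94540351] 453.31816929438787
wr0 [0.18451279 0.52275139 0.38336182] 320.26231292620844
```

View pics/top0.png

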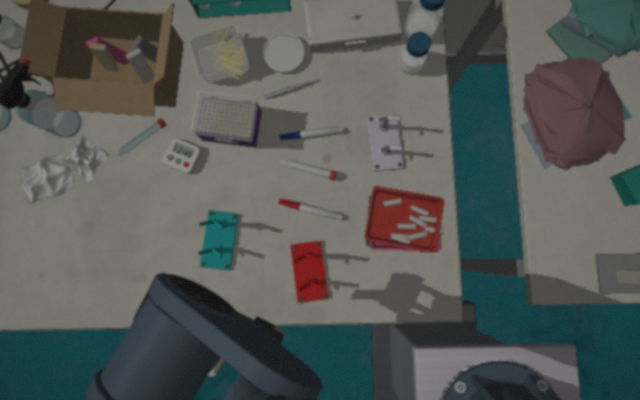

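View pics/sc0.png

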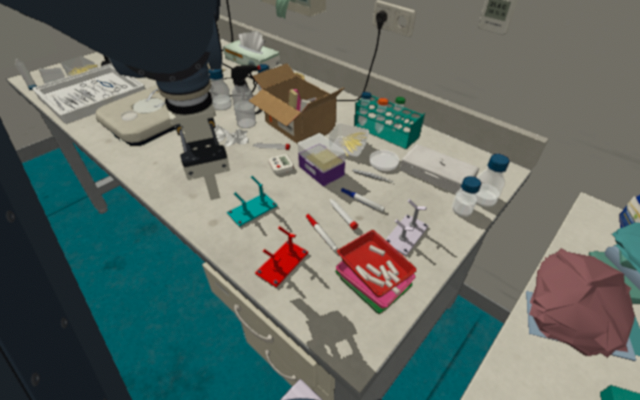

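The top picture shows the row of blue pen (313,132), clear tube with cap at right (310,169) and red pen (312,209). The metal rest is at (385,143), with the turquoise and red copies at (220,240) and (310,272). The scene picture agrees. Next I'll enlarge both and measure.

```bash
python3 - <<'E'
from h import *
t=ld('top0');s=ld('sc0')
a=cv2.resize(t['color'][90:230,265:445,::-1],None,fx=4.4,fy=4.4,interpolation=cv2.INTER_CUBIC)[:300*2]
b=cv2.resize(s['color'][180:290,320:440,::-1],None,fx=5,fy=5,interpolation=cv2.INTER_CUBIC)
cv2.imwrite('pics/a.png',a[:600]);cv2.imwrite('pics/b.png',b)
for u,v in [(310,169),(282,161),(340,177),(385,143),(312,209),(313,132)]: print(u,v,atz(t,u,v,.009))
E
```

```text
310 169 [0.51804695 0.36170525 0.009     ]
282 161 [0.53670022 0.42044286 0.009     ]
340 177 [0.49942518 0.29920934 0.009     ]
385 143 [0.56993508 0.2021179  0.009     ]
312 209 [0.43347336 0.35924225 0.009     ]
313 132 [0.59791031 0.35372476 0.009     ]
```

View pics/a.png

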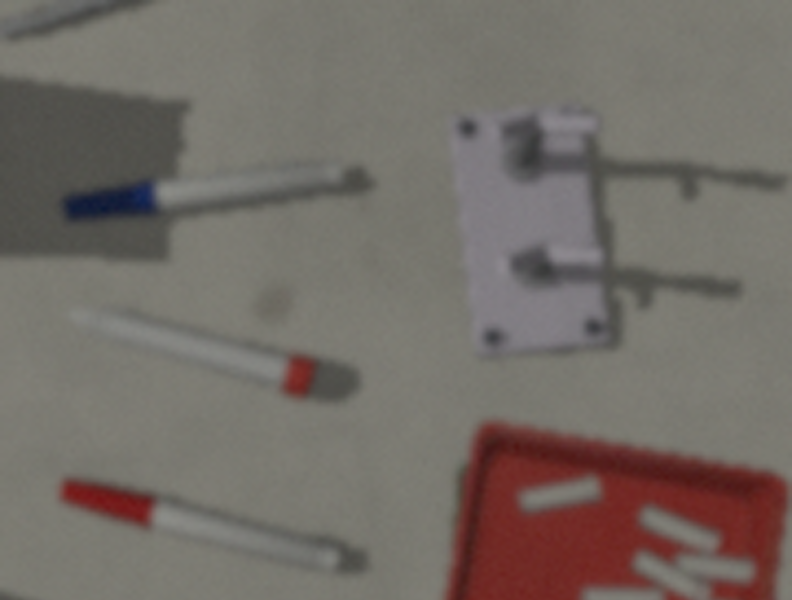

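View pics/b.png

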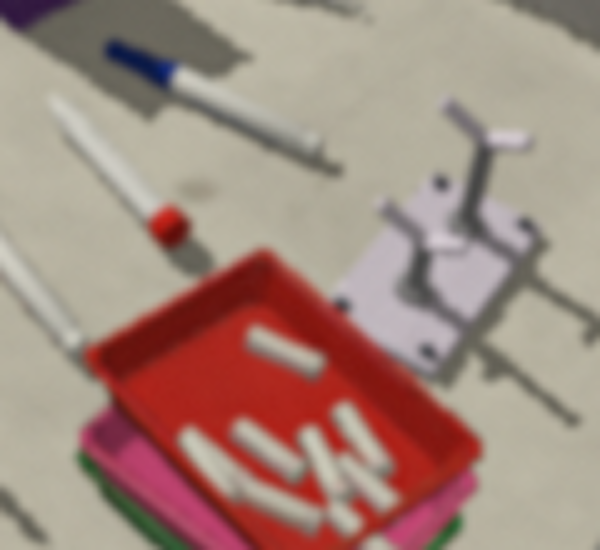

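The crops show the tube tip at (72,316) and cap end at (315,378) in crop a. The rest plate's corners and fork arms are visible in both crops. I'll turn these into poses.

```bash
cat >> h.py <<'E'
def todo(pos,Rt,st=None):
    st=st or r.read_state(); R0=Ro.from_quat(st['tool_rot']); d=np.array(pos)-st['ee_pos']
    print('tool shift units',np.round(R0.inv().apply(d)/.03,2),'rotvec deg',np.round((R0.inv()*Ro.from_matrix(Rt)).as_rotvec(degrees=True),1),'world d mm',np.round(d*1e3,1))
def frame(x,z):
    return np.c_[x,np.cross(z,x),z]
E
python3 - <<'E'
from h import *
t=ld('top0');s=ld('sc0')
A=lambda u,v:(265+(u+.5)/4.4-.5,90+(v+.5)/4.4-.5); B=lambda u,v:(320+(u+.5)/5-.5,180+(v+.5)/5-.5)
tip=atz(t,*A(72,316),.009);cap=atz(t,*A(314,379),.010)
print('tip',tip,'cap',cap,np.linalg.norm(tip-cap),'mid',(tip+cap)/2)
tip2=atz(s,*B(55,100),.009);cap2=atz(s,*B(173,230),.010); print('scene',tip2,cap2)
c=[atz(t,*A(*p),.008) for p in [(452,118),(595,105),(612,345),(475,355)]]
print('plate c',np.mean(c,0), 'edges',[np.round(c[i]-c[i-1],3) for i in range(4)])
F=tri([(t,*A(597,122)),(s,*B(531,141))]);N=tri([(t,*A(601,257)),(s,*B(466,243))]);print('tips',F,N,F-N)
V=[atz(t,*A(530,140),.0727),atz(t,*A(538,265),.047)];print('V',V)
V2=[atz(s,*B(485,143),.0727),atz(s,*B(420,241),.047)];print('V',V2)
x=(tip-cap);x[2]=0;x/=np.linalg.norm(x)
m=tip-x*.061; m[2]=.1
print('mid',m,x); todo(m,frame(x,np.array([0,0,-1.])))
E
```

```text
tip [0.53582615 0.42261375 0.009     ] cap [0.50211277 0.30758419 0.01      ] 0.11987239573550579 mid [0.51896946 0.36509897 0.0095    ]
scene [0.53730497 0.42119305 0.009     ] [0.5046464  0.31410328 0.01      ]
plate c [0.57268702 0.20009157 0.008     ] edges [array([0.117, 0.007, 0.   ]), array([ 0.005, -0.069,  0.   ]), array([-0.119, -0.002,  0.   ]), array([-0.003,  0.065,  0.   ])]
tips [0.59977129 0.18200086 0.09140225] [0.54451355 0.17875484 0.06797574] [0.05525774 0.00324602 0.02342651]
V [array([0.59778589, 0.20932535, 0.0727    ]), array([0.54613369, 0.20442373, 0.047     ])]
V [array([0.60280017, 0.20462799, 0.0727    ]), array([0.54998311, 0.20286531, 0.047     ])]
mid [0.51866968 0.36407611 0.1       ] [0.28125371 0.95963345 0.        ]
tool shift units [-9.98  0.3   3.09] rotvec deg [-0.   0.  79.6] world d mm [ 271.3 -126.9  -92.7]
```

Call:
move_arm(series=[[-1,0.03,0.1,0,0,0,70],[-1,0.03,0.1,0,0,0,70],[-1,0.03,0.1,0,0,0,70],[-1,0.03,0.1,0,0,0,70],[-1,0.03,0.1,0,0,0,70],[-1,0.03,0.1,0,0,0,70],[-1,0.03,0.1,0,0,0,70],[-1,0.03,0.1,0,0,0,70],[-1,0.03,0.1,0,0,0,70],[-1,0.03,0.1,0,0,0,70],[0,0,0,0,0,8,70],[0,0,0,0,0,8,70],[0,0,0,0,0,8,70],[0,0,0,0,0,8,70],[0,0,0,0,0,8,70],[0,0,0,0,0,8,70],[0,0,0,0,0,8,70],[0,0,0,0,0,8,70],[0,0,0,0,0,8,70],[0,0,0,0,0,8,70]])

```text
time: 2.15
ee_pos: [0.5282, 0.3559, 0.1545]
tool_rot: [0.818, 0.575, -0.006, -0.0]
ft_force: [0.3, 1.2, 0.1]
width: 0.0701
```

```bash
python3 - <<'E'
from h import *
snap('wrist','wr1')
x=np.array([.281,.960,0]); 
todo([.5187,.3641,.1],frame(x/np.linalg.norm(x),np.array([0,0,-1.])))
print(r.read_state()['joint_positions'])
E
```

```text
tool shift units [ 0.16 -0.38  1.81] rotvec deg [-0.4  0.6 -4. ] world d mm [ -9.5   8.2 -54.4]
[ 5.20277535e-01  5.52807150e-01  1.43853906e+00 -8.40159132e-04
  1.16245607e+00  8.74812590e-01]
```

View pics/wr1.png

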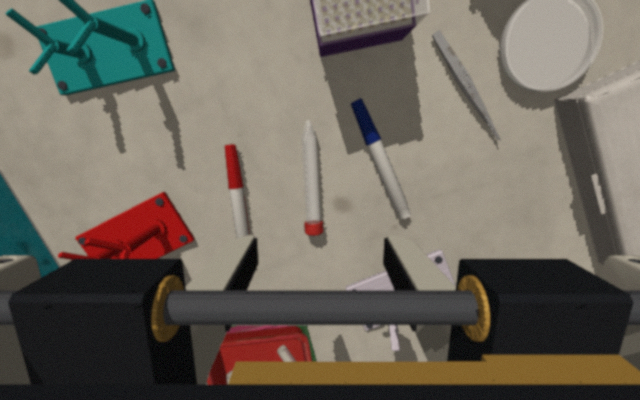

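The wrist picture shows the tube from its tip at (309,122) to its cap end at (314,235), between the two pens.

```bash
python3 - <<'E'
from h import *
s=ld('wr1')
tip=atz(s,308.5,122,.008);b=atz(s,313,205,.009);cap=atz(s,314,235,.006)
print(tip,b,cap,np.linalg.norm(tip-cap))
x=tip-b;x[2]=0;x/=np.linalg.norm(x);m=(tip-.061*x+cap+.061*x)/2;m[2]=.06;print(m,x)
todo(m,frame(x,np.array([0,0,-1.])))
E
```

```text
[0.53828188 0.42326358 0.008     ] [0.51259388 0.3396015  0.009     ] [0.50124387 0.30555294 0.006     ] 0.12341640557876979
[0.51976288 0.36440826 0.06      ] [0.29352027 0.95595285 0.        ]
tool shift units [ 0.2  -0.34  3.15] rotvec deg [-0.4  0.6 -3.2] world d mm [ -8.4   8.5 -94.4]
```

Call:
move_arm(series=[[0.2,-0.34,0,0,0,0,60],[0,0,0,-0.4,0.6,-3.2,60],[0,0,0.8,0,0,0,60],[0,0,0.8,0,0,0,60],[0,0,0.8,0,0,0,60],[0,0,0.8,0,0,0,60],[0,0,0,0,0,0,60]])

```text
time: 2.9
ee_pos: [0.5201, 0.3655, 0.0548]
tool_rot: [0.798, 0.603, 0.0, -0.0]
ft_force: [0.2, -0.2, 0.0]
width: 0.06
```

```bash
python3 - <<'E'
from h import *
x=np.array([.29,.957,0]);x/=np.linalg.norm(x)
todo([.5198,.3644,.004],frame(x,np.array([0,0,-1.])))
E
```

```text
tool shift units [-0.04 -0.    1.69] rotvec deg [-0.  -0.1  1.1] world d mm [ -0.3  -1.1 -50.8]
```

Call:
move_arm(series=[[-0.03,0,0.6,0,0,1,60],[0,0,0.6,0,0,0,60],[0,0,0.3,0,0,0,60],[0,0,0.1,0,0,0,60],[0,0,0,0,0,0,40],[0,0,0,0,0,0,25],[0,0,0,0,0,0,10],[0,0,0,0,0,0,10],[0,0,0,0,0,0,10],[0,0,0,0,0,0,10],[0,0,0,0,0,0,10]])

```text
time: 4.0
ee_pos: [0.5234, 0.3668, 0.0131]
tool_rot: [0.8, 0.6, 0.004, -0.0]
ft_force: [0.2, -0.2, -0.0]
width: 0.0116
```

The opening is too small for the 16 mm body and the tips are high, so the pads have only the top of the tube. I'll open and go lower.

Call:
move_arm(series=[[0,0,0,0,0,0,45],[0,0,0,0,0,0,45],[0,0,0,0,0,0,45],[0,0,0,0,0,0,45]])

```text
time: 4.4
ee_pos: [0.5233, 0.3668, 0.013]
tool_rot: [0.8, 0.6, 0.004, -0.0]
ft_force: [0.1, -0.3, -0.0]
width: 0.0393
```

```bash
python3 - <<'E'
from h import *
s=snap('wrist','wr2');x=np.array([.29,.957,0]);x/=np.linalg.norm(x)
todo([.5198,.3644,.004],frame(x,np.array([0,0,-1.])))
E
```

```text
tool shift units [-0.11 -0.09  0.3 ] rotvec deg [ 0.3 -0.4  0.6] world d mm [-3.5 -2.3 -9. ]
```

View pics/wr2.png

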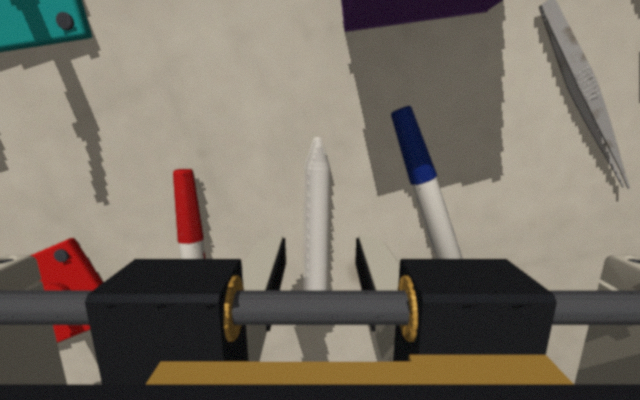

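The tube lies between the fingers, with its tip at (317,138), about 0.5 mm off their mid-line and not disturbed. I'll check its position along the axis and descend.

```bash
python3 - <<'E'
from h import *
s=ld('wr2');a=atz(s,317.5,138,.008);b=atz(s,317.5,240,.009);x=a-b;x[2]=0;x/=np.linalg.norm(x);m=a-.061*x;m[2]=.003
print(a,x,m);todo(m,frame(x,np.array([0,0,-1.])))
E
```

```text
[0.53843403 0.42471792 0.008     ] [0.28218742 0.9593593  0.        ] [0.52122059 0.366197   0.003     ]
tool shift units [-0.04 -0.06  0.33] rotvec deg [ 0.3 -0.4  0.1] world d mm [ -2.1  -0.6 -10. ]
```

Call:
move_arm(series=[[-0.05,-0.06,0.2,0,0,0,45],[-0.02,-0.03,0.15,0.3,-0.4,0,45],[0,0,0,0,0,0,45]])

```text
time: 4.75
ee_pos: [0.5198, 0.3653, 0.0013]
tool_rot: [0.8, 0.6, -0.001, -0.0]
ft_force: [0.1, -0.9, -0.1]
width: 0.0449
```

Call:
move_arm(series=[[0,0,-0.07,0,0,0,30],[0,0,0,0,0,0,20],[0,0,0,0,0,0,5],[0,0,0,0,0,0,5],[0,0,0,0,0,0,5],[0,0,0,0,0,0,5],[0,0,0,0,0,0,5],[0,0,0,0,0,0,5]])

```text
time: 5.55
ee_pos: [0.5199, 0.3654, 0.0038]
tool_rot: [0.8, 0.6, -0.0, -0.0]
ft_force: [0.4, 0.4, 0.2]
width: 0.0053
```

The opening is 5 mm, so the pads hold nothing. I'll look.

```bash
python3 - <<'E'
from h import *
s=snap('wrist','wr3');t=snap('top','top3');c=snap('scene','sc3')
a=s['color'][100:400,100:540,::-1]
b=cv2.resize(t['color'][100:230,240:420,::-1],(415,300),interpolation=cv2.INTER_CUBIC)
d=cv2.resize(c['color'][165:245,290:400,::-1],(412,300),interpolation=cv2.INTER_CUBIC)
o=np.zeros((600,800,3),np.uint8);o[:300,:440]=a;o[300:,:415]=b;o[300:,415:]=d[:,:385];cv2.imwrite('pics/m3.png',o)
E
```

```text
(no output)
```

View pics/m3.png

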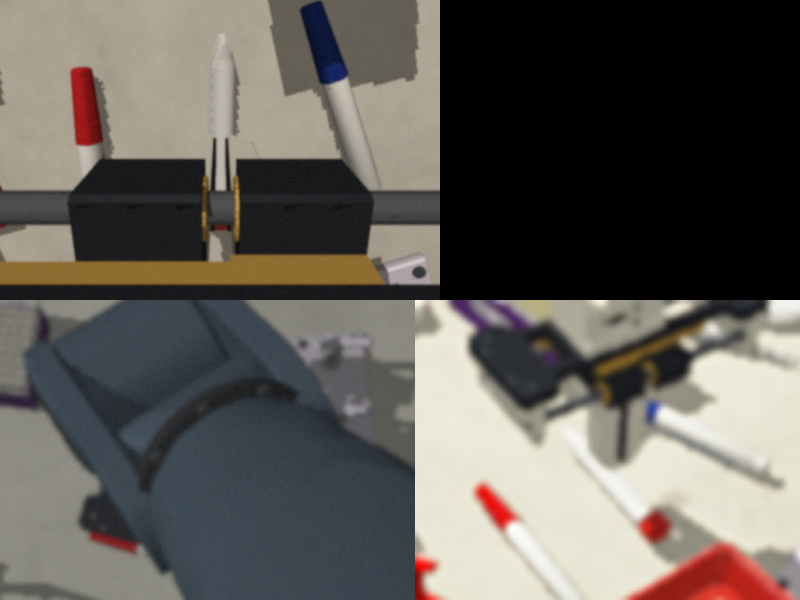

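```bash
python3 - <<'E'
from h import *
st=r.read_state();p=st['ee_pos'];R=Ro.from_quat(st['tool_rot'])
print(p,st['width'],st['joint_positions'])
c=ld('sc3');w=ld('wr3')
k=412/110
for q in [0,-.019,-.05]:
    X=p+R.apply([0,0,q]); u,v=proj(c,X); print(q,'mosaic scene',415+(u-290)*k,300+(v-165)*k,'wrist',np.round(proj(w,X),1),'crop',np.round(np.array(proj(w,X))-100,1))
a=cv2.resize(w['color'][200:330,250:390,::-1],None,fx=3,fy=3,interpolation=cv2.INTER_CUBIC)
b=cv2.resize(c['color'][175:235,315:375,::-1],(390,390),interpolation=cv2.INTER_CUBIC)
cv2.imwrite('pics/z3.png',np.hstack([a[:390,:410],b]))
E
```

```text
[0.51992485 0.36544677 0.0037503 ] 0.00511783562321665 [5.39406246e-01 7.33269440e-01 1.53974676e+00 4.80198663e-05
 8.69491681e-01 8.23989053e-01]
0 mosaic scene 610.8387086307534 484.6198759570972 wrist [320.4 235. ] crop [220.4 135. ]
-0.019 mosaic scene 612.0041944606874 465.50104937822243 wrist [320.4 246.5] crop [220.4 146.5]
-0.05 mosaic scene 613.9752924357715 433.1668249820797 wrist [320.3 271.2] crop [220.3 171.2]
```

View pics/z3.png

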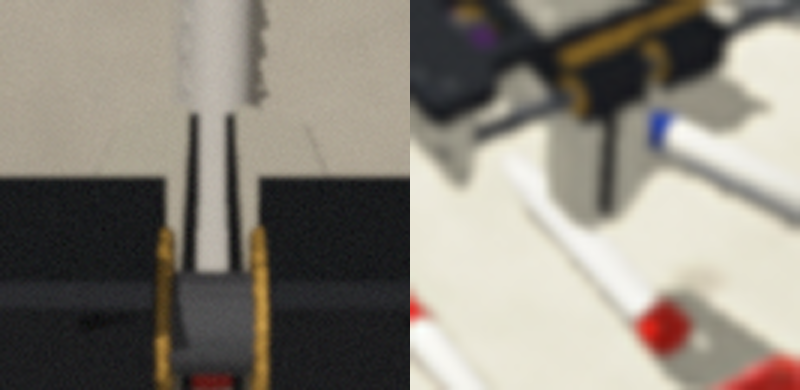

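The shut fingers stand above the tube. In both views their tips end about 12 mm short of the reported TCP. I'll check that number, then open and go lower while watching the force.

```bash
python3 - <<'E'
from h import *
st=r.read_state();p=st['ee_pos'];R=Ro.from_quat(st['tool_rot']);c=ld('sc3');w=ld('wr3')
for q in [0,-.006,-.012,-.016,-.02]:
    X=p+R.apply([-.0075,0,q]);Y=p+R.apply([.0075,0,q]); u,v=proj(c,X)
    print(q,'scene z3',np.round([410+(u-315)*6.5,(v-175)*6.5]),'wrist front edge',np.round(proj(w,Y),1))
E
```

```text
0 scene z3 [598. 267.] wrist front edge [320.4 223.7]
-0.006 scene z3 [599. 256.] wrist front edge [320.4 226.8]
-0.012 scene z3 [599. 246.] wrist front edge [320.4 230.1]
-0.016 scene z3 [600. 239.] wrist front edge [320.4 232.4]
-0.02 scene z3 [600. 232.] wrist front edge [320.4 234.8]
```

Call:
move_arm(series=[[0,0,0,0,0,0,45],[0,0,0,0,0,0,45],[0,0,0,0,0,0,45],[0,0,0,0,0,0,45],[0,0,0.1,0,0,0,45],[0,0,0,0,0,0,45]])

```text
time: 6.3
ee_pos: [0.5199, 0.3654, 0.0005]
tool_rot: [0.8, 0.6, -0.0, -0.0]
ft_force: [-0.2, -0.4, -0.2]
width: 0.0436
```

Both views put the finger tips about 20 mm behind the reported TCP. I'll descend gently.

Call:
move_arm(series=[[0,0,0.15,0,0,0,45],[0,0,0.15,0,0,0,45],[0,0,0.1,0,0,0,45],[0,0,0,0,0,0,45]])

```text
time: 6.7
ee_pos: [0.5197, 0.3653, -0.013]
tool_rot: [0.8, 0.6, -0.001, -0.0]
ft_force: [-1.0, 0.6, -0.1]
width: 0.0449
```

No contact at -13 mm, which confirms the offset. A little lower, then close.

Call:
move_arm(series=[[0,0,0.1,0,0,0,45],[0,0,0,0,0,0,45]])

```text
time: 6.9
ee_pos: [0.5196, 0.3653, -0.0164]
tool_rot: [0.8, 0.6, -0.001, -0.0]
ft_force: [0.6, 0.2, -0.1]
width: 0.0449
```

Call:
move_arm(series=[[0,0,0,0,0,0,25],[0,0,0,0,0,0,5],[0,0,0,0,0,0,5],[0,0,0,0,0,0,5],[0,0,0,0,0,0,5],[0,0,0,0,0,0,5]])

```text
time: 7.5
ee_pos: [0.5199, 0.3654, -0.016]
tool_rot: [0.8, 0.6, -0.001, -0.0]
ft_force: [1.1, 0.2, 0.9]
width: 0.015
```

```bash
python3 - <<'E'
from h import *
snap('wrist','wr4');c=snap('scene','sc4');w=ld('wr4')
a=cv2.resize(w['color'][200:330,250:390,::-1],None,fx=3,fy=3,interpolation=cv2.INTER_CUBIC)
b=cv2.resize(c['color'][175:235,315:375,::-1],(390,390),interpolation=cv2.INTER_CUBIC)
cv2.imwrite('pics/z4.png',np.hstack([a[:390,:410],b]))
E
```

Call:
move_arm(series=[[0,0,0,0,0,0,5],[0,0,0,0,0,0,5]])

```text
time: 7.8
ee_pos: [0.5199, 0.3654, -0.016]
tool_rot: [0.8, 0.6, -0.001, -0.0]
ft_force: [0.4, -0.8, -0.3]
width: 0.0151
```

View pics/z4.png

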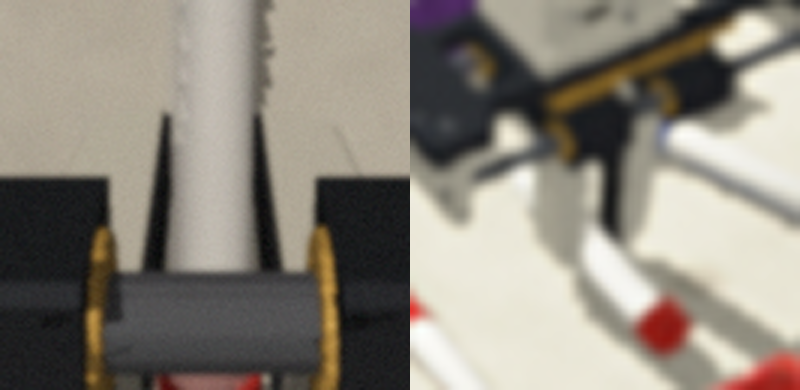

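It's held now: the fingers straddle the tube body at 15 mm opening. I'll lift it.

Call:
move_arm(series=[[0,0,-0.3,0,0,0,5],[0,0,-0.6,0,0,0,5],[0,0,-0.9,0,0,0,5],[0,0,-0.9,0,0,0,5],[0,0,-0.9,0,0,0,5],[0,0,-0.9,0,0,0,5],[0,0,-0.9,0,0,0,5],[0,0,0,0,0,0,5]])

```text
time: 8.6
ee_pos: [0.5198, 0.3654, 0.1565]
tool_rot: [0.8, 0.6, -0.0, -0.0]
ft_force: [0.4, 0.5, -0.3]
width: 0.0149
```

```bash
cat >> h.py <<'E'
psi=np.radians(3);s25,c25=np.sin(np.radians(25)),np.cos(np.radians(25))
rx=np.array([c25*np.cos(psi),c25*np.sin(psi),s25]);rn=np.array([-s25*np.cos(psi),-s25*np.sin(psi),c25])
seat=np.array([.573,.2015,.070]);RT=frame(-rx,-rn);OFF=.0245
def tgt(h): return seat+rn*h-rn*OFF
E
python3 - <<'E'
from h import *
y=np.array([-np.cos(psi),-np.sin(psi),0])
P=tgt(.06);print(P);todo(P,frame(y,np.array([0,0,-1.])));todo(P,RT)
E
```

```text
[0.55801761 0.20071481 0.10217393]
tool shift units [-4.91  2.76  1.81] rotvec deg [  -0.    -0.  -109.3] world d mm [  38.2 -164.7  -54.3]
tool shift units [-4.91  2.76  1.81] rotvec deg [ -23.8  -16.9 -107.3] world d mm [  38.2 -164.7  -54.3]
```

Call:
move_arm(series=[[-0.8,0.46,0,0,0,0,5],[-0.8,0.46,0,0,0,0,5],[-0.8,0.46,0,0,0,0,5],[-0.8,0.46,0,0,0,0,5],[-0.8,0.46,0,0,0,0,5],[-0.8,0.46,0,0,0,0,5],[0,0,0,0,0,-8,5],[0,0,0,0,0,-8,5],[0,0,0,0,0,-8,5],[0,0,0,0,0,-8,5],[0,0,0,0,0,-8,5],[0,0,0,0,0,-8,5],[0,0,0,0,0,-8,5],[0,0,0,0,0,-8,5],[0,0,0,0,0,-8,5],[0,0,0,0,0,-8,5],[0,0,0,0,0,-8,5],[0,0,0,0,0,-8,5],[0,0,0,0,0,-8,5]])

```text
time: 10.5
ee_pos: [0.5542, 0.1954, 0.1517]
tool_rot: [-0.016, 1.0, -0.001, -0.005]
ft_force: [0.8, 0.1, 0.6]
width: 0.0149
```

```bash
python3 - <<'E'
from h import *
todo(tgt(.10),RT)
E
```

```text
tool shift units [0.43 0.16 0.45] rotvec deg [ -0.4 -25.6  -1.1] world d mm [-13.1   4.4 -13.3]
```

Call:
move_arm(series=[[0.43,0.16,0,0,0,0,5],[0,0,0,0,-6,0,5],[0,0,0,0,-6,0,5],[0,0,0,0,-6,0,5],[0,0,0,-0.4,-6,-1,5],[0,0,0,0,0,0,5]])

```text
time: 11.1
ee_pos: [0.5387, 0.1995, 0.1498]
tool_rot: [-0.029, 0.978, 0.006, 0.209]
ft_force: [-0.1, -1.5, -0.1]
width: 0.0152
```

```bash
python3 - <<'E'
from h import *
todo(tgt(.10),RT)
c=snap('scene','sc5');t=snap('top','top5');snap('wrist','wr5')
b=cv2.resize(c['color'][150:270,330:450,::-1],(480,480),interpolation=cv2.INTER_CUBIC)
a=ld('wr5')['color'][100:400,160:480,::-1]
o=np.zeros((580,800,3),np.uint8);o[:480,:480]=b;o[:300,480:]=a
d=cv2.resize(t['color'][90:180,330:430,::-1],(311,280),interpolation=cv2.INTER_CUBIC);o[300:580,480:791]=d
cv2.imwrite('pics/m5.png',o)
st=r.read_state();print(st['ee_pos'],st['joint_positions'])
E
```

```text
tool shift units [0.08 0.01 0.38] rotvec deg [ 0.1 -0.9  0.3] world d mm [  2.5   0.3 -11.4]
[0.54184133 0.19992003 0.15148505] [ 0.3309096   0.2817886   1.9426243  -0.22341128  0.52169072 -1.12447766]
```

View pics/m5.png

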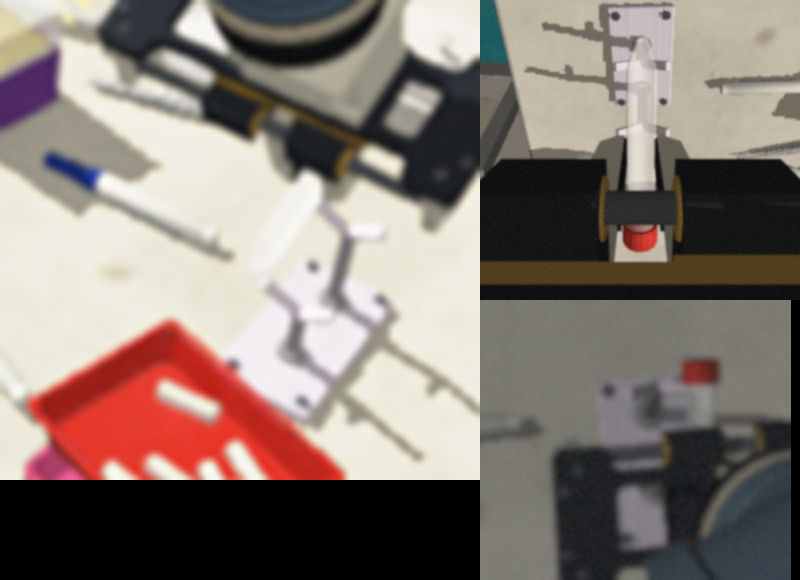

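The tube is held above the rest with its red cap up the slope. The tip is at about (394,217) in the scene picture and (322,140) in the wrist picture, and the cap at (401,113) in the top picture. I'll compare these with the predictions.

```bash
python3 - <<'E'
from h import *
st=r.read_state();p=st['ee_pos'];R=Ro.from_quat(st['tool_rot'])
c=ld('sc5');t=ld('top5');w=ld('wr5')
for off in(.0245,):
  m=p-R.apply([0,0,off]);tip=m+R.apply([.061,0,0]);cap=m-R.apply([.0545,0,0])
  print('mid',m,'tip',tip,'cap',cap,'pred scene tip',proj(c,tip),'wrist tip',proj(w,tip),'top cap',proj(t,cap),'wrist cap',proj(w,cap))
mtip=tri([(c,393.5,217.5),(w,322,140)]);mcap=tri([(t,400.9,113.3),(w,320,337)])
print('meas tip',mtip,'cap',mcap,np.linalg.norm(mtip-mcap)); M=mtip+(mcap-mtip)*.061/.1155
print('mid meas',M,'in tool',R.inv().apply(M-p))
d=mcap-mtip;print(np.degrees(np.arcsin(d[2]/np.linalg.norm(d))),np.degrees(np.arctan2(d[1],d[0])))
# fork tips predicted in wrist/scene
for k in(.03,-.03):
  for y in(.021,-.021):
    q=seat+rx*k+rn*.011+y*np.array([-np.sin(psi),np.cos(psi),0]); print('forktip',k,y,np.round(proj(c,q),1),'wr',np.round(proj(w,q),1))
u=lambda a,b:(330+a/4,150+b/4)
print(u(325,207),u(382,233),u(270,289),u(330,316))
E
```

```text
mid [0.53186116 0.1993517  0.17385296] tip [0.4762576  0.19622288 0.14896412] cap [0.58153975 0.20214713 0.19608971] pred scene tip (np.float64(394.54302368796976), np.float64(216.20640098564888)) wrist tip (np.float64(320.16199143392043), np.float64(141.36225647782715)) top cap (np.float64(399.4020971061808), np.float64(109.2109700641973)) wrist cap (np.float64(320.0193253094416), np.float64(336.3157453499802))
meas tip [0.47773417 0.19786374 0.1431058 ] cap [0.57238874 0.20129628 0.20165212] 0.11135053788576071
mid meas [0.52772489 0.1996766  0.17402637] in tool [ 0.00368293  0.00055726 -0.02633571]
31.721028426756106 2.076858250526401
forktip 0.03 0.021 [409.4 200.4] wr [343.5 233.4]
forktip 0.03 -0.021 [425.2 208.2] wr [295.9 233.3]
forktip -0.03 0.021 [396.2 220.6] wr [345.1 165.4]
forktip -0.03 -0.021 [412.  228.9] wr [294.9 165.2]
(411.25, 201.75) (425.5, 208.25) (397.5, 222.25) (412.5, 229.0)
```

```bash
python3 - <<'E'
from h import *
st=r.read_state();p=st['ee_pos'];R=Ro.from_quat(st['tool_rot'])
t=ld('top5');w=ld('wr5')
for n,s,(u0,u1,v0,v1) in(('top',t,(370,430,90,140)),('wr',w,(290,350,310,370))):
  i=s['color'].astype(int);m=(i[...,0]>1.8*i[...,1]);mm=np.zeros_like(m);mm[v0:v1,u0:u1]=m[v0:v1,u0:u1];v,u=np.nonzero(mm);print(n,len(u),u.min(),u.max(),v.min(),v.max(),u.mean(),v.mean())
m=p-R.apply([0,0,.0245]);
for n,s in(('top',t),('wr',w)):
  P=np.array([proj(s,m+R.apply([a,10.5e-3*np.cos(b),10.5e-3*np.sin(b)])) for a in(-.048,-.061) for b in np.linspace(0,6.28,24)]);print(n,'pred',P.min(0),P.max(0))
for k in(.03,-.03):
  for y in(.021,-.021):
    q=seat+rx*k+rn*.011+y*np.array([-np.sin(psi),np.cos(psi),0]); print('forktip top',k,y,np.round(proj(t,q),1), 'crop', np.round([(proj(ld('top0'),q)[0]-265)*4.4,(proj(ld('top0'),q)[1]-90)*4.4]))
E
```

```text
top 67 395 405 110 116 399.85074626865674 112.82089552238806
wr 655 304 336 325 351 319.82595419847326 338.81068702290077
top pred [393.07626007 104.62724211] [405.74352373 113.86669757]
wr pred [302.4828967  316.52803376] [337.60515306 357.92015867]
forktip top 0.03 0.021 [379.1 120.3] crop [502. 133.]
forktip top 0.03 -0.021 [400.8 118.6] crop [597. 126.]
forktip top -0.03 0.021 [380.1 150.6] crop [507. 267.]
forktip top -0.03 -0.021 [401.4 149. ] crop [600. 260.]
```

The arm was still settling during those pictures (3 mm), which explains part of the mismatch. I'll retake them now that it is at rest.

```bash
python3 - <<'E'
from h import *
st0=r.read_state()['ee_pos'];t=snap('top','top6');c=snap('scene','sc6');w=snap('wrist','wr6')
st=r.read_state();p=st['ee_pos'];R=Ro.from_quat(st['tool_rot']);print(st0,p)
i=t['color'].astype(int);m=(i[...,0]>1.5*i[...,1]);mm=np.zeros_like(m);mm[90:140,370:430]=m[90:140,370:430];v,u=np.nonzero(mm);print(len(u),u.min(),u.max(),v.min(),v.max(),u.mean(),v.mean())
m=p-R.apply([0,0,.0245])
P=np.array([proj(t,m+R.apply([a,10.5e-3*np.cos(b),10.5e-3*np.sin(b)])) for a in(-.048,-.061) for b in np.linspace(0,6.28,24)]);print('pred',P.min(0),P.max(0))
def mark(s,box,k,marks):
  u0,u1,v0,v1=box;im=cv2.resize(np.ascontiguousarray(s['color'][v0:v1,u0:u1,::-1]),None,fx=k,fy=k,interpolation=cv2.INTER_CUBIC)
  for X in marks:
    q=proj(s,X);cv2.circle(im,(int((q[0]-u0+.5)*k),int((q[1]-v0+.5)*k)),3,(0,255,0),1)
  return im
T=lambda a,b,z=0:m+R.apply([a,b,z])
mk=[T(.061,0),T(-.061,0),T(-.048,.0105),T(-.048,-.0105),T(-.061,.0105),T(-.061,-.0105),T(.0,0)]
a=mark(c,(375,425,180,230),8,mk);b=mark(w,(270,370,120,370),2.4,mk);d=mark(t,(370,430,90,140),3,mk)
print(a.shape,b.shape,d.shape)
o=np.zeros((600,800,3),np.uint8);o[:400,:400]=a;o[:600,400:640]=b;o[400:550,:180]=d;cv2.imwrite('pics/m6.png',o)
E
```

```text
[0.54184133 0.19992003 0.15148505] [0.54210644 0.19986614 0.15127385]
80 395 405 108 115 399.9125 111.5
pred [393.09170221 104.52880173] [405.7535772  113.77038848]
(400, 400, 3) (600, 240, 3) (150, 180, 3)
```

View pics/m6.png

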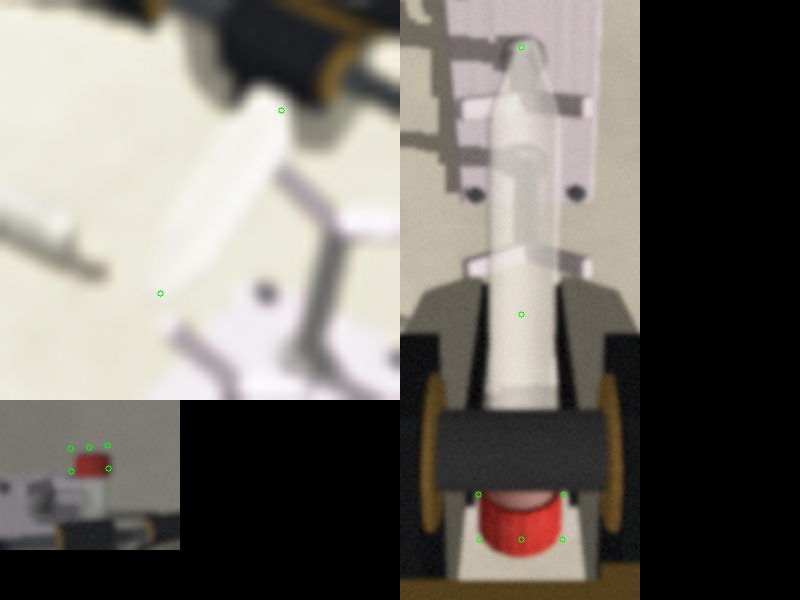

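The wrist crop shows the tube above both forks and aligned with the V, with V bottoms near column 523 and the tube axis near 521. The tip is about 3 mm further along the tool x axis than predicted (y 40 against 48), as in the triangulation. I'll use tube middle = tool (3.5, 0.3, -26) mm and seat y = 0.2025, and go to 25 mm above the seat.

```bash
cat >> h.py <<'E'
seat=np.array([.573,.2025,.070])
def tgt(h): return seat+rn*h-RT@np.array([.0035,.0003,-.026])
E
python3 - <<'E'
from h import *
todo(tgt(.025),RT);todo(tgt(0),RT)
E
```

```text
tool shift units [0.05 0.02 2.93] rotvec deg [ 0.1 -0.9  0.2] world d mm [ 34.5   2.5 -80.7]
tool shift units [0.03 0.02 3.76] rotvec deg [ 0.1 -0.9  0.2] world d mm [  45.1    3.1 -103.4]
```

Call:
move_arm(series=[[0.05,0.02,0.5,0,-0.9,0.2,5],[0,0,0.6,0,0,0,5],[0,0,0.6,0,0,0,5],[0,0,0.6,0,0,0,5],[0,0,0.4,0,0,0,5],[0,0,0,0,0,0,5],[0,0,0,0,0,0,5]])

```text
time: 12.1
ee_pos: [0.5801, 0.202, 0.0754]
tool_rot: [-0.024, 0.976, 0.006, 0.216]
ft_force: [-0.5, 0.4, -0.6]
width: 0.0147
```

```bash
python3 - <<'E'
from h import *
todo(tgt(0),RT)
E
```

```text
tool shift units [0.17 0.02 0.93] rotvec deg [ 0.  -0.  -0.2] world d mm [  7.1   1.  -27.5]
```

Call:
move_arm(series=[[0.17,0.03,0.3,0,0,0,5],[0,0,0.25,0,0,0,5],[0,0,0.15,0,0,0,5],[0,0,0,0,0,0,5]])

```text
time: 12.5
ee_pos: [0.5849, 0.2035, 0.0542]
tool_rot: [-0.024, 0.976, 0.006, 0.217]
ft_force: [0.0, -0.5, 0.2]
width: 0.0148
```

```bash
python3 - <<'E'
from h import *
todo(tgt(0),RT);print(r.read_state()['ft_force'])
E
```

```text
tool shift units [ 0.02 -0.02  0.22] rotvec deg [ 0.   0.1 -0.2] world d mm [ 2.2 -0.6 -6.3]
[ 0.03208993 -0.46785774  0.1941846 ]
```

Call:
move_arm(series=[[0,0,0.1,0,0,0,5],[0,0,0.08,0,0,0,5],[0,0,0,0,0,0,5]])

```text
time: 12.8
ee_pos: [0.5876, 0.2037, 0.0494]
tool_rot: [-0.024, 0.976, 0.006, 0.217]
ft_force: [-0.3, -0.1, 1.7]
width: 0.015
```

Call:
move_arm(series=[[0,0,0.06,0,0,0,5],[0,0,0,0,0,0,5],[0,0,0,0,0,0,5]])

```text
time: 13.1
ee_pos: [0.5882, 0.2035, 0.0487]
tool_rot: [-0.024, 0.976, 0.006, 0.217]
ft_force: [-0.0, -1.8, 1.9]
width: 0.0148
```

Call:
move_arm(series=[[0,0,0.08,0,0,0,5],[0,0,0.04,0,0,0,5],[0,0,0,0,0,0,5]])

```text
time: 13.4
ee_pos: [0.589, 0.2038, 0.048]
tool_rot: [-0.024, 0.976, 0.006, 0.218]
ft_force: [-1.6, -1.0, 0.7]
width: 0.0148
```

```bash
python3 - <<'E'
from h import *
todo(tgt(0),RT);st=r.read_state();print(st['ft_force'],st['torque'])
E
```

```text
tool shift units [ 0.06 -0.03 -0.02] rotvec deg [-0.   0.2 -0.2] world d mm [-1.9 -0.9 -0.1]
[-1.61097352 -1.04088734  0.74520275] [-0.15884979  0.4831684   0.02976415]
```

Call:
move_arm(series=[[0.06,-0.03,0.05,0,0,0,5],[0,0,0.06,0,0,0,5],[0,0,0,0,0,0,5]])

```text
time: 13.7
ee_pos: [0.5894, 0.2038, 0.0478]
tool_rot: [-0.024, 0.975, 0.006, 0.22]
ft_force: [-0.8, -1.8, -0.0]
width: 0.0151
```

Call:
move_arm(series=[[0,0,0.12,0,0,0,5],[0,0,0,0,0,0,5]])

```text
time: 13.9
ee_pos: [0.5908, 0.2039, 0.0462]
tool_rot: [-0.024, 0.975, 0.006, 0.221]
ft_force: [-0.5, -1.4, -0.8]
width: 0.0154
```

The opening has grown slightly and the motion is resisted, so the tube appears to be bearing in the V's. I'll release it.

Call:
move_arm(series=[[0,0,0,0,0,0,18],[0,0,0,0,0,0,22],[0,0,0,0,0,0,28],[0,0,0,0,0,0,36],[0,0,0,0,0,0,45],[0,0,0,0,0,0,45],[0,0,0,0,0,0,45]])

```text
time: 14.6
ee_pos: [0.5913, 0.2043, 0.0458]
tool_rot: [-0.024, 0.975, 0.007, 0.221]
ft_force: [-0.3, 0.2, 0.6]
width: 0.0448
```

Call:
move_arm(series=[[0,0,-0.3,0,0,0,45],[0,0,-0.5,0,0,0,45],[0,0,-0.7,0,0,0,45],[0,0,-0.7,0,0,0,45],[0,0,-0.8,0,0,0,45],[0,0,-0.8,0,0,0,45],[0,0,-0.8,0,0,0,45],[0,0,-0.8,0,0,0,45],[0,0,0,0,0,0,45]])

```text
time: 15.5
ee_pos: [0.5164, 0.2004, 0.2009]
tool_rot: [-0.025, 0.975, 0.008, 0.221]
ft_force: [0.6, -0.0, 0.2]
width: 0.0448
```

```bash
python3 - <<'E'
from h import *
snap('wrist','x');c=snap('scene','sc7');t=snap('top','top7');w=snap('wrist','wr7')
y=np.array([-np.sin(psi),np.cos(psi),0])
def mark(s,box,k):
  u0,u1,v0,v1=box;im=cv2.resize(np.ascontiguousarray(s['color'][v0:v1,u0:u1,::-1]),None,fx=k,fy=k,interpolation=cv2.INTER_CUBIC)
  for X in [seat-rx*.061,seat+rx*.061]:
    q=proj(s,X);cv2.circle(im,(int((q[0]-u0+.5)*k),int((q[1]-v0+.5)*k)),3,(0,255,0),1)
  return im
print('wr',proj(w,seat-rx*.061),proj(w,seat+rx*.061))
a=mark(c,(360,460,170,245),4);d=mark(t,(265,425,90,230),2.5);o=np.zeros((600,800,3),np.uint8)
o[:300,:400]=a;o[:350,400:]=d;b=mark(w,(220,420,160,310),1.6) ;b=mark(w,(200,450,140,390),1.6)[:300];o[300:300+len(b),:400]=b[:,:400]
cv2.imwrite('pics/m7.png',o)
E
```

```text
wr (np.float64(319.3031369950555), np.float64(127.00328620570491)) (np.float64(319.64172784380645), np.float64(240.99522775985167))
```

View pics/m7.png

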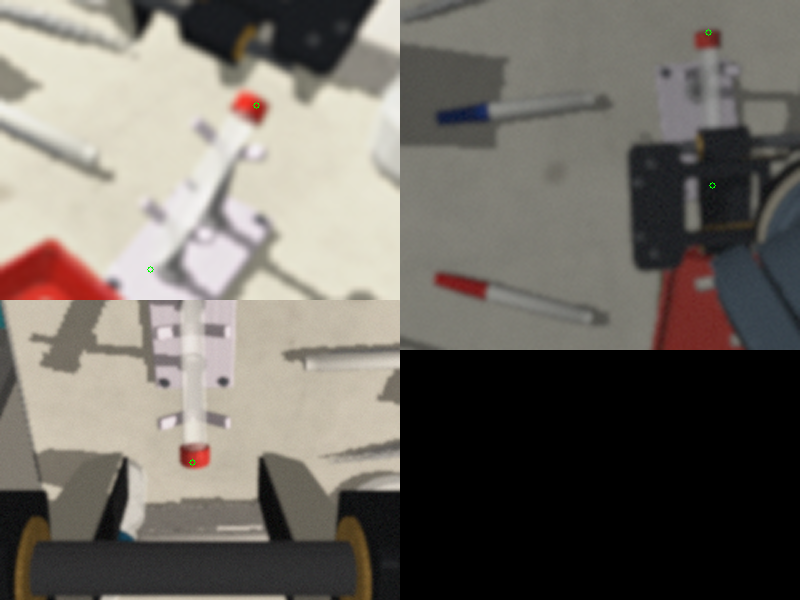

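The tube lies in both forks with its red cap just beyond the upper one. The pens lie where they were and the gripper is clear. One numeric check of the centring and of the pens.

```bash
python3 - <<'E'
from h import *
obs=[]
for n,b in(('sc7',(410,435,188,206)),('top7',(380,396,98,112)),('wr7',(305,340,225,250))):
  s=ld(n);i=s['color'].astype(int);u0,u1,v0,v1=b;m=(i[v0:v1,u0:u1,0]>1.6*i[v0:v1,u0:u1,1]);v,u=np.nonzero(m);u=u.mean()+u0;v=v.mean()+v0;obs.append((s,u,v));print(n,m.sum(),np.round((u,v),1),'pred',np.round(proj(s,seat+rx*.0545),1))
C=tri(obs);d=C-(seat+rx*.0545);print('cap err mm along,normal,lat',1e3*d@rx,1e3*d@rn,1e3*d[1])
a=ld('top0')['color'].astype(int);b=ld('top7')['color'].astype(int)
for n,f in(('red',lambda i:i[...,0]>1.8*i[...,1]),('blue',lambda i:i[...,2]>1.8*i[...,0])):
  for i in(a,b):
    x0,y0=(270,195) if n=='red' else (270,122)
    v,u=np.nonzero(f(i[y0:y0+25,x0:x0+45]));print(n,len(u),u.mean()+x0,v.mean()+y0)
print(r.read_state()['time'])
E
```

```text
sc7 38 [421.9 195.9] pred [422.2 197.9]
top7 50 [387.  105.4] pred [388.1 106.1]
wr7 204 [321.5 238.1] pred [319.6 235.4]
cap err mm along,normal,lat 2.0882724896780105 3.877268184738305 2.3061786120079364
red 104 289.2980769230769 203.48076923076923
red 103 289.3398058252427 203.46601941747574
blue 80 290.2 135.625
blue 83 290.2289156626506 135.53012048192772
15.7
```

```bash
python3 -c "
from h import *
print(r.sign_off())"
```

```text
the job is handed in; nothing more can be done
None
```

The clear tube now lies in both V-forks of the metal rest, cap up the slope and just beyond the upper fork. It is released and the gripper is clear. I handed the job in at about 15.7 s.

**Grasping:** The first two closes caught nothing. The cameras showed the finger tips about 20 mm behind the reported TCP, so I went lower and the third close held at about 15 mm.

**Last checks:**
- **Centring:** the cap measured about 2 mm up the slope from the ideal spot and 2 mm to the side, close to the 2 mm calibration limit.
- **Height:** the cap measured about 4 mm above the expected line. I put this down to the cameras seeing only its upper surface.
- **Pens:** their coloured caps stayed within 0.1 pixel of where they began.
- **Force:** the wrist readings stayed under about 3 N at every reading.

**Checks that disagreed:**
- **Tube in the grip:** before lowering, the pictures put it about 3.5 mm off along its length. I corrected for that.
- **Seating:** the force hardly rose as the tube went into the forks. I judged it seated from the resisted motion and the final picture.

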